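# Lock the template plate onto the sloping desk

### The arm

A 6-joint arm with a two-finger parallel gripper is mounted at the origin on the work surface. World frame = base frame: x ahead of the robot, y to its left, z up, the work surface at z = 0. Lengths are in m, angles in rad, forces in N, time in s.
With the tool pointing down it reaches from about 0.3 to 0.875 m from the base axis. Payload 6.4 kg.
Tool frame: the origin (TCP) lies between the finger pads, 19 mm behind the fingertips; this is the grasp point; z points along the fingers, y is the line along which they close (so a half turn about z gives the same grasp; the last joint's range is limited). The gripper opens to 85 mm and grips with 20 to 120 N. Pads are 22 mm wide; open, the fingers measure 114 mm over their backs; the gripper's body (76 mm by 85 mm) begins 54 mm behind the grasp point. The pads swing forward as they close: fully open they stand 13 mm farther back than shut.
Start: joints at [0.939, 0.181, 1.607, -0, 1.354, -0.206], TCP at [0.237, 0.524, 0.25] pointing down, gripper open.
Joint ranges: [-2.99, 2.99], [-0.89, 2.07], [0.3, 2.58], [-1.14, 4.28], [0, 2.63], [-3.12, 3.12]. Speed limits (rad/s): [2.57, 2.57, 3.01, 3.14, 3.14, 3.14].

### API

Orientations are given as a unit quaternion [w, x, y, z].
In Python, from bench import ctrl gives the robot as it stands.
- The arm moves only by the tool jog_arm, never from a script. Its argument "series" is a list that holds one entry, the list of rows, each a list of 7 numbers: the shift along the tool's x, y, z in mm, then the turn, a rotation vector about the tool's x, y, z in rad, then the finger opening in mm, from 0 to 85.4. In form: [[[tx, ty, tz, rx, ry, rz, gripper], ...]]. A call has exactly 10 rows; each row shifts and turns the commanded pose from where the row before left it, along the tool's axes as they then stand; what a row does not reach is not made up. A row lasts 1/10 s, in which the tool goes at most 50 mm and 8.59 degrees, less where a joint would pass 70% of its speed; a pose out of reach is approached as far as the arm can. A call with a gripper value outside its range is refused whole. The fingers move at their own pace and stop on an object; the grip force is fixed at half the most. Time passes only in rows, so rows that do not move let the fingers close, or fill a call up. It gives the time, the measured TCP pose, the force, the opening and the grip force at its end, in the units of the state.
- ctrl.get_obs(): the state, without advancing time (a new reading comes with each control period).
- ctrl.camera(name): name is "scene" or "top" or "wrist"; returns a dict with "frame" (480x640x3 uint8, blue, green, red), "z_map" (480x640 float32, m along the optical axis (not along the pixel's ray), 0 where there is no reading), "fx", "fy", "cx", "cy" (pixels), "xyz" and "rotation" of the camera in the world. Camera axes: x right, y down, z forward; pixel columns grow to the right and rows downward; lengths in m; the calibration is good to about 2 mm. A picture is of the moment at which its call begins.
- ctrl.hand_in(): hands the job in; it is judged then, once.
The state is a dict: "time_s": time; "q": joint angles; "dq": joint speeds; "joint_efforts": joint torques, N m; "eef_pos": TCP position; "eef_rot": TCP orientation; "wrist_force": force on the tool from outside, world axes, zero at the start; "torque": the same for the moment, N m; "opening": opening from 0.0 (shut) to 1.0 (fully open); "grasp_force": force on a finger pad.
Only numpy, scipy, OpenCV 4.12 (cv2) and the standard library are available. Lean on these libraries where they do the work, as an engineer would, in place of code of your own. Each camera call takes 0.05 s, during which the arm holds its last target. There are 200 camera calls.

### The job

Pick up the aluminium template plate by its wooden handle, fit the round end of its keyhole over the brass stud head on the sloping desk so that the plate lies flat on the deck, then slide it down the slope until the stud stops it at the end of the slot, and let go. Feel for the stud with a light hand: do not lean on the plate or jam it, leave it square to the deck, and leave the other things on the bench where they are.

Things in the scene. Friction and masses are not known exactly. Their poses are not given: they have to be found in the camera images.
- template: Loose bare aluminium plate, 130 x 90 mm, 6 mm thick with its four 1 mm rubber feet, about 0.35 kg, with a pale wooden handle; starts flat on the bench. Origin: on its underside, at the centre of the keyhole's round end; z points up out of the plate, the slot runs along +x. The plate spans x -80 to +50 mm, y -45 to +45 mm. Its small black dots are only marks.
- slot_end (a point): Point on the plate's underside at template x = 22, y = 0 mm: the centre of the stud when locked. The keyhole goes right through the plate: a round (eight-sided) end 26 mm across at the template's origin, then a slot 12 mm wide that ends at x = 26 mm.
- grip (a point): Point in the template's wooden handle, at template x = -55, y = 0, z = 28 mm: a good place for the TCP, fingers closing along the plate's x and pointing against its z. The handle is 22 mm thick along x and 60 mm long along y, and rises from z = 6 to 44 mm.
- deck: Green painted face, 190 x 180 mm, of the fixed sloping desk, tilted 0.35 rad (20 degrees). Origin: on the face, at the middle of the black cross track. x points straight up the slope, y along the track, z square out of the face; the face spans x -115 to +75 mm, y -90 to +90 mm. The locked template lies flat on it, origin at deck x = -22 mm and its x axis along the deck's.
- track (a point): The deck's origin again, the nominal place of the stud. The stud is clamped in the track, square to the face, at deck x = 0 but anywhere from y = -15 to +15 mm: its true place is not measured, find it by touch or eye. Steel shank 8 mm across; bevelled brass head 21 mm across (17 at its flat top), underside 8.5 mm and top 13.5 mm above the face.
- desk: The whole fixed desk: wooden stand, deck and stud, 180 x 180 mm and about 0.1 m high at the back. Origin: on the bench under the stand's middle; x is the level direction of up-slope. More than 40 N between the template and the desk or its stud counts as leaning or jamming; a few newtons are enough.
- disc: Loose round wooden disc, 90 mm across and 28 mm high, between the robot and the work; origin at the centre of its underside. Leave it alone.
- pot: Loose white plastic pot, 72 mm across and 95 mm high, beyond the work; origin at the centre of its underside. Leave it alone.
- cow: Small loose wooden toy animal, about 70 x 20 x 50 mm, far out on the left; origin under its middle. Leave it alone.
- driver: Loose screwdriver with a red handle, lying far out on the right; origin under its middle. Leave it alone.
There are look-alikes about, which are no part of the job. Several things look just like the template: the one meant starts farthest to the robot's right.

How it is judged:
By the outcome, as a careful person would: the job done as asked, in the order asked, and still so for the second after the job is handed in, with the robot touching nothing.
It also fails if it takes over 67 s, if anything falls off the work surface, if the arm or the gripper's body presses on something with over 40 N, if the wrist force passes 120 N, or if a joint passes its speed limit or range.

## Working session

There is one attempt and no reset: what is moved stays moved. The work goes in short steps, Python scripts to look and compute and a tool call to move; the robot and the scene stay as the last step left them, time stands still between calls to the robot, and variables do not carry over. Pictures are saved under pics/ and viewed, at most 10 in all, crops included, and the job is handed in when it is done.

Besides the shell and the picture viewer there is one more tool, called as name([rows], argument=value, ...), one row to a line, values as JSON. jog_arm: Moves the arm, as the interface text tells. Its arguments: {"type":"object","properties":{"series":{"type":"array"}},"required":["series"]}

```bash
mkdir -p pics; cat > h.py <<'E'
import numpy as np, cv2, pickle
from scipy.spatial.transform import Rotation as R
from bench import ctrl
def cam(n,f):
    c=ctrl.camera(n); cv2.imwrite(f'pics/{f}.png',c['frame']); pickle.dump(c,open(f'pics/{f}.pkl','wb')); return c
def load(f): return pickle.load(open(f'pics/{f}.pkl','rb'))
def rot(c):
    r=np.array(c['rotation'],float)
    return r if r.shape==(3,3) else R.from_quat(r[[1,2,3,0]]).as_matrix()
def cloud(c):
    v,u=np.mgrid[:480,:640]; z=c['z_map']
    p=np.stack([(u-c['cx'])/c['fx']*z,(v-c['cy'])/c['fy']*z,z],-1)
    return p@rot(c).T+np.array(c['xyz'])
def proj(c,P):
    p=(np.atleast_2d(P)-np.array(c['xyz']))@rot(c)
    return np.c_[p[:,0]/p[:,2]*c['fx']+c['cx'],p[:,1]/p[:,2]*c['fy']+c['cy']]
def tcp():
    o=ctrl.get_obs(); q=np.array(o['eef_rot']); return np.array(o['eef_pos']),R.from_quat(q[[1,2,3,0]]).as_matrix(),o
E
python3 - <<'E'
from h import *
for n in('top','scene'):
    c=cam(n,n+'0'); print(n,c['xyz'],c['rotation'],c['fx'])
print(ctrl.get_obs())
E
```

```text
top [ 0.4834349  -0.00491667  1.10602455] [-0.02323996  0.70801216 -0.70504298  0.03306193] 453.487080480788
scene [ 1.17769004 -0.31621437  1.20785901] [-0.23383867  0.81029004  0.51842726 -0.14136015] 581.2921705944748
{'time_s': 0.1, 'q': array([ 9.38684641e-01,  1.81460994e-01,  1.60790991e+00,  1.26925747e-05,
        1.35381497e+00, -2.06286251e-01]), 'dq': array([ 1.07307943e-03, -2.67201468e-03, -4.71684470e-04,  1.23974584e-03,
        3.43834738e-04,  7.49621646e-05]), 'joint_efforts': array([-4.24403152e-04, -4.45878518e+01, -3.52240777e+01, -3.94207564e-04,
        4.22329569e-03,  8.45436404e-06]), 'eef_pos': array([0.23720555, 0.52327483, 0.24917654]), 'eef_rot': array([-3.29903725e-04,  2.11309012e-01,  9.77418982e-01, -7.25114871e-04]), 'wrist_force': array([ 0.00449914, -0.44192783,  0.04475974]), 'torque': array([-0.01743632,  0.00602787, -0.02013357]), 'grasp_force': 0.0, 'opening': 1.0007422851935432}
```

View pics/top0.png

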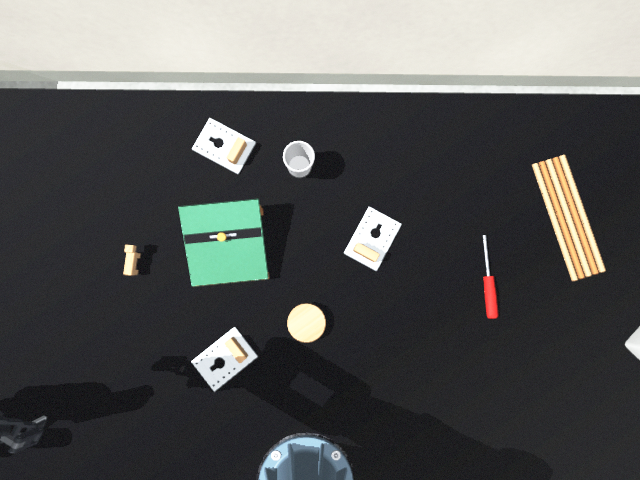

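View pics/scene0.png

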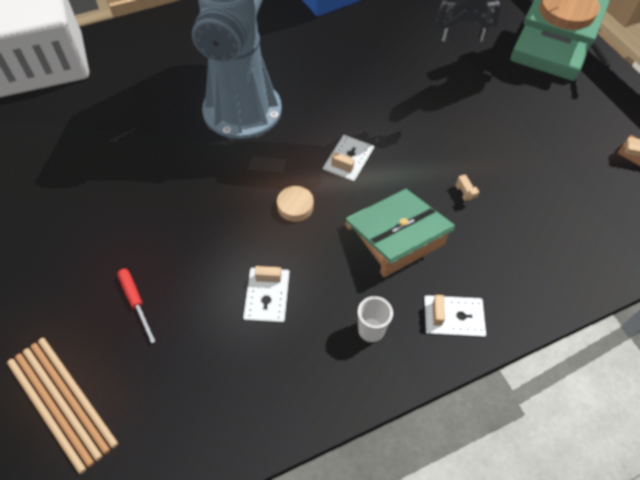

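Top view: there are three template look-alikes, at (224,146), (224,360) and (373,238). The one at (373,238) is farthest to the robot's right (image right = −y), so it is the one meant. The desk is centred near (223,243), with the brass stud at about (221,237). I'll confirm with an enlarged crop and measure.

```bash
python3 - <<'E'
from h import *
c=load('top0'); f=c['frame']; s=load('scene0')['frame']
a=cv2.resize(f[195:280,330:415],None,fx=4.7,fy=4.7,interpolation=cv2.INTER_CUBIC)
b=cv2.resize(f[190:300,170:280],(399,399),interpolation=cv2.INTER_CUBIC)
cv2.imwrite('pics/crop1.png',np.hstack([a[:399,:399],b]))
P=cloud(c); hsv=cv2.cvtColor(f,cv2.COLOR_BGR2HSV)
g=(abs(hsv[...,0].astype(int)-75)<15)&(hsv[...,1]>80)&(hsv[...,2]>60)
g[:, :170]=0;g[:,280:]=0;g[:190]=0;g[300:]=0
g2=cv2.erode(g.astype(np.uint8),np.ones((3,3)))>0
p=P[g2]; A=np.c_[p[:,:2],np.ones(len(p))]; k,*_=np.linalg.lstsq(A,p[:,2],rcond=None)
n=np.array([-k[0],-k[1],1]);n/=np.linalg.norm(n); print('deck n',n,'tilt',np.arccos(n[2]),'res',np.std(A@k-p[:,2]))
xd=np.array([n[0],n[1],0]);xd=-xd/np.linalg.norm(xd); yaw=np.arctan2(xd[1],xd[0]);print('yaw',yaw)
cn=max(cv2.findContours(cv2.morphologyEx(g.astype(np.uint8),cv2.MORPH_CLOSE,np.ones((15,15))),0,2)[0],key=cv2.contourArea)
print('deck quad',cv2.approxPolyDP(cn,6,True)[:,0].tolist(),'plane',k)
# template
w=(f.min(-1)>120); w[:, :335]=0;w[:,415:]=0;w[:195]=0;w[285:]=0
m=(f.max(-1)>90); m[:, :335]=0;m[:,415:]=0;m[:195]=0;m[285:]=0
cn=max(cv2.findContours(m.astype(np.uint8),0,2)[0],key=cv2.contourArea)
print('tmpl rect',cv2.minAreaRect(cn),cv2.approxPolyDP(cn,5,True)[:,0].tolist())
print('plate z',np.median(P[w][:,2]))
E
```

```text
deck n [-0.21642013  0.3107068   0.92553963] tilt 0.3883380582367193 res 0.0732021624276112
yaw -0.9623953865852324
deck quad [[258, 199], [178, 207], [192, 286], [267, 277]] plane [ 0.23383129 -0.3357034   0.001741  ]
tmpl rect ((372.19189453125, 238.3199462890625), (38.63575744628906, 54.44670104980469), 28.393020629882812) [[368, 206], [343, 252], [377, 270], [401, 223]]
plate z 0.007084802293441217
```

View pics/crop1.png

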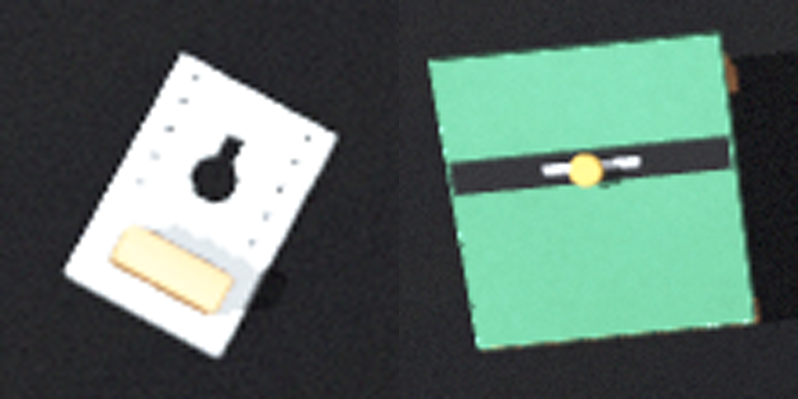

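The crop confirms the right-hand plate: keyhole round end at about (376,232), slot pointing up-right away from the handle at about (367,252). The desk crop shows the stud head at about (221.3,236.9) on the track. Next I'll fit the poses.

```bash
cat >> h.py <<'E'
from scipy.optimize import least_squares
def Tdeck(p): # x,y,z,yaw of deck origin
    M=R.from_euler('ZY',[p[3],-0.35]).as_matrix(); return M,np.array(p[:3])
E
python3 - <<'E'
from h import *
def quad(mask):
    cn=max(cv2.findContours(cv2.morphologyEx(mask.astype(np.uint8),cv2.MORPH_CLOSE,np.ones((15,15))),0,1)[0],key=cv2.contourArea)
    q=cv2.approxPolyDP(cn,6,True)[:,0].astype(float); L=[]
    pts=cn[:,0].astype(float)
    for i in range(len(q)):
        a,b=q[i],q[(i+1)%len(q)]; d=(b-a)/np.linalg.norm(b-a); t=(pts-a)@d
        o=abs((pts-a)@np.array([-d[1],d[0]]))
        s=pts[(o<2.5)&(t>5)&(t<np.linalg.norm(b-a)-5)]
        vx,vy,x,y=cv2.fitLine(s.astype(np.float32),cv2.DIST_HUBER,0,.01,.01).ravel(); L.append(np.cross([x,y,1],[x+vx,y+vy,1]))
    return np.array([(lambda h:h[:2]/h[2])(np.cross(L[i-1],L[i])) for i in range(len(L))])
def gm(c,box):
    hsv=cv2.cvtColor(c['frame'],cv2.COLOR_BGR2HSV).astype(int)
    g=(abs(hsv[...,0]-75)<17)&(hsv[...,1]>70)&(hsv[...,2]>50); m=np.zeros_like(g); x0,y0,x1,y1=box; m[y0:y1,x0:x1]=g[y0:y1,x0:x1]; return m
T,S=load('top0'),load('scene0')
obs=[(T,quad(gm(T,(170,190,280,300)))),(S,quad(gm(S,(335,180,465,270))))]
for _,q in obs: print(q.round(1).tolist())
C=np.array([[75,90,0],[75,-90,0],[-115,-90,0],[-115,90,0]])/1000
def match(pr,q): return np.concatenate([(q[np.argmin(np.linalg.norm(q-x,axis=1))]-x) for x in pr])
def f(p,o): M,t=Tdeck(p); return np.concatenate([match(proj(c,C@M.T+t),q) for c,q in o])
for nm,o in(('both',obs),('top',obs[:1]),('scene',obs[1:])):
    r=least_squares(lambda p:f(p,o),[0.55,.2,.07,-.1]); print(nm,r.x.round(4),'rms',np.sqrt(np.mean(r.fun**2)))
    if nm=='both': pd=r.x
P=cloud(T);M,t=Tdeck(pd)
m=gm(T,(185,205,262,275)); d=(P[m]-t)@M; print('depth check z resid',np.median(d[:,2]), np.percentile(d[:,2],[10,90]))
np.save('deck.npy',pd)
def ray_deck(c,u,v,h):
    dr=rot(c)@np.array([(u-c['cx'])/c['fx'],(v-c['cy'])/c['fy'],1]); o=np.array(c['xyz']); n=M[:,2]
    return (o+dr*((t+n*h-o)@n)/(dr@n)-t)@M*1000
for c,b in((T,(205,225,240,250)),(S,(390,212,418,232))):
    hsv=cv2.cvtColor(c['frame'],cv2.COLOR_BGR2HSV).astype(int); x0,y0,x1,y1=b
    h=hsv[y0:y1,x0:x1]; k=(h[...,0]>12)&(h[...,0]<38)&(h[...,1]>80)&(h[...,2]>110); v,u=np.nonzero(k)
    print('stud',u.mean()+x0,v.mean()+y0,k.sum(),ray_deck(c,u.mean()+x0,v.mean()+y0,.0115))
# template
tm=T['frame'].max(-1)>90; m=np.zeros_like(tm); m[195:285,335:415]=tm[195:285,335:415]
sm=S['frame'].max(-1)>90; m2=np.zeros_like(sm); m2[258:330,235:300]=sm[258:330,235:300]
CT=np.array([[50,45,6],[50,-45,6],[-80,-45,6],[-80,45,6]])/1000
o2=[(T,quad(m)),(S,quad(m2))]
for _,q in o2: print(q.round(1).tolist())
def ft(p,o):
    Q=R.from_euler('z',p[2]).as_matrix(); return np.concatenate([match(proj(c,CT@Q.T+[p[0],p[1],0]),q) for c,q in o])
for nm,o in(('both',o2),('top',o2[:1]),('scene',o2[1:])):
    r=least_squares(lambda p:ft(p,o),[.5,-.13,-.45]); print(nm,r.x.round(4),np.sqrt(np.mean(r.fun**2)))
E
```

```text
[[257.9, 198.3], [177.6, 206.2], [191.3, 285.9], [268.1, 277.7]]
[[406.5, 187.9], [344.9, 218.4], [391.0, 261.0], [453.3, 227.7]]
both [0.5794 0.1916 0.0685 0.102 ] rms 0.8498741648484838
top [0.5787 0.1907 0.0743 0.1058] rms 0.10618946256338714
scene [0.5854 0.1864 0.0794 0.0964] rms 1.0993499716894584
depth check z resid 0.002429706549646711 [-3.32121571e-05  4.80161035e-03]
stud 221.1549295774648 236.28169014084506 71 [-0.85826585  2.10896877 11.5       ]
stud 403.30232558139534 221.7906976744186 43 [-2.46701279  2.68693629 11.5       ]
[[368.3, 205.6], [342.9, 252.9], [375.9, 270.8], [401.5, 223.9]]
[[250.0, 264.3], [241.6, 319.5], [284.4, 322.4], [290.2, 267.4]]
both [ 0.5292 -0.1323 -0.4557] 18.010678363338812
top [ 0.5912 -0.1674 -0.4992] 0.3763505158780644
scene [ 0.5226 -0.1283 -0.4195] 16.875732944499944
```

Top-camera fits: the plate origin is about (0.591,−0.167) with yaw −0.50, and the deck origin is about (0.579,0.191,0.073) with yaw 0.105. I'll go over the desk first, since it's on the way, and look at it with the wrist camera.

jog_arm([
  [[-42,-16,-3,0,0,0,85],[-42,-16,-3,0,0,0,85],[-42,-16,-3,0,0,0,85],[-42,-16,-3,0,0,0,85],[-42,-16,-3,0,0,0,85],[-42,-16,-3,0,0,0,85],[-42,-16,-3,0,0,0,85],[-42,-16,-3,0,0,0,85],[-42,-16,-3,0,0,0,85],[-42,-16,-3,0,0,0,85]],
])

```text
time_s: 1.1
eef_pos: [0.5547, 0.2029, 0.2797]
eef_rot: [-0.0, 0.211, 0.977, -0.0]
wrist_force: [0.7, 1.3, -0.4]
opening: 0.995
grasp_force: 0.0
```

jog_arm([
  [[0,0,0,0,0,0.104,85],[0,0,0,0,0,0.104,85],[0,0,0,0,0,0.104,85],[0,0,0,0,0,0.104,85],[0,0,0,0,0,0.104,85],[0,0,0,0,0,0.104,85],[0,0,0,0,0,0.104,85],[0,0,0,0,0,0.104,85],[0,0,0,0,0,0.104,85],[0,0,0,0,0,0.104,85]],
])

```text
time_s: 2.1
eef_pos: [0.5536, 0.2044, 0.2794]
eef_rot: [-0.0, 0.671, 0.742, -0.0]
wrist_force: [0.8, -0.4, -0.5]
opening: 0.993
grasp_force: 0.0
```

```bash
python3 - <<'E'
from h import *
p,M,o=tcp();print(p,M.round(3))
c=cam('wrist','w1');print(c['xyz'],rot(c).round(3),c['fx'])
E
```

```text
[0.55361134 0.20443824 0.27942363] [[-0.101  0.995 -0.001]
 [ 0.995  0.101 -0.   ]
 [-0.    -0.001 -1.   ]]
[0.54500831 0.28187234 0.40317519] [[ 0.995  0.096  0.029]
 [ 0.101 -0.948 -0.302]
 [-0.002  0.303 -0.953]] 399.61979610838273
```

View pics/w1.png

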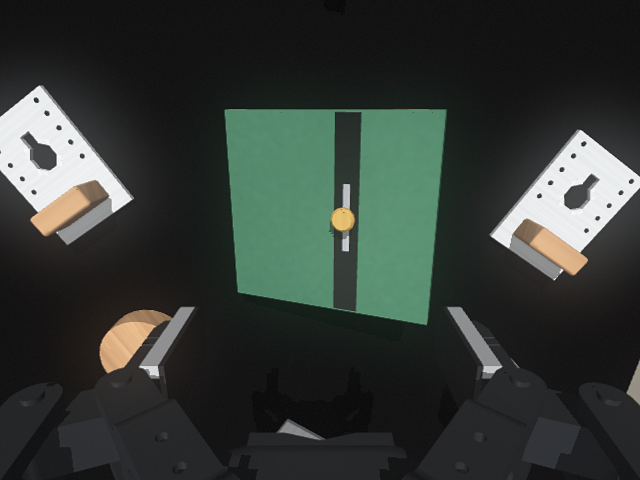

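The wrist view shows the whole deck, with corners at about (225,109), (447,110), (428,325) and (238,292), and the brass head at about (342,219). I'll refine the fit.

```bash
python3 - <<'E'
from h import *
W=load('w1'); f=W['frame']; hsv=cv2.cvtColor(f,cv2.COLOR_BGR2HSV).astype(int)
g=((abs(hsv[...,0]-75)<17)&(hsv[...,1]>60)&(hsv[...,2]>50)).astype(np.uint8); g[:100]=0;g[330:]=0;g[:,:215]=0;g[:,460:]=0
g=cv2.copyMakeBorder(g,0,0,0,0,0); cn=max(cv2.findContours(cv2.morphologyEx(g,cv2.MORPH_CLOSE,np.ones((41,41))),0,1)[0],key=cv2.contourArea)
q=cv2.approxPolyDP(cn,8,True)[:,0].astype(float);print(q.tolist())
C=np.array([[75,90,0],[75,-90,0],[-115,-90,0],[-115,90,0]])/1000
m=lambda pr,q:np.concatenate([q[np.argmin(np.linalg.norm(q-x,axis=1))]-x for x in pr])
T=load('top0'); qt=np.array([[257.9,198.3],[177.6,206.2],[191.3,285.9],[268.1,277.7]])
def fun(p,o): M,t=Tdeck(p); return np.concatenate([m(proj(c,C@M.T+t),k) for c,k in o])
for nm,o in(('w',[(W,q)]),('w+t',[(W,q),(T,qt)])):
    r=least_squares(lambda p:fun(p,o),[.579,.191,.073,.105]);print(nm,r.x.round(4),r.fun.round(1))
pd=r.x
P=cloud(W); M,t=Tdeck(pd); gi=cv2.erode(g,np.ones((5,5)))>0
p=P[gi&(W['z_map']>0)]; A=np.c_[p[:,:2],np.ones(len(p))]; s=np.ones(len(p),bool)
for _ in range(4): k,*_=np.linalg.lstsq(A[s],p[s,2],rcond=None); e=abs(A@k-p[:,2]); s=e<.004
n=np.array([-k[0],-k[1],1]);n/=np.linalg.norm(n);print('plane tilt',np.arccos(n[2]),'yaw',np.arctan2(-n[1],-n[0]),'z at origin',k@[t[0],t[1],1],s.mean())
k=(hsv[...,0]>12)&(hsv[...,0]<38)&(hsv[...,1]>80)&(hsv[...,2]>90); k[:195]=0;k[245:]=0;k[:,:320]=0;k[:,370:]=0
v,u=np.nonzero(k);u0,v0=(u.min()+u.max())/2,(v.min()+v.max())/2;print('head px',u0,v0,u.min(),u.max(),v.min(),v.max())
dr=rot(W)@np.array([(u0-W['cx'])/W['fx'],(v0-W['cy'])/W['fy'],1]);o=np.array(W['xyz'])
X=o+dr*((t+M[:,2]*.0115-o)@M[:,2])/(dr@M[:,2]);print('stud deck',((X-t)@M*1000).round(1),X)
X=P[k&(W['z_map']>0)];print('depth head in deck',(np.median((X-t)@M,axis=0)*1000).round(1))
np.save('deck.npy',pd)
E
```

```text
[[225.0, 109.0], [237.0, 291.0], [426.0, 325.0], [446.0, 109.0]]
w [0.576  0.1927 0.068  0.0992] [-0.  -0.4 -0.1  0.3 -0.1 -0.4  0.2  0.5]
w+t [0.5764 0.1925 0.0678 0.1003] [-0.3 -0.5 -0.6  0.4 -0.7 -0.6 -0.2  0.1 -0.  -1.3  0.2 -1.7  0.8 -1.3
  0.2 -0.5]
plane tilt 0.3496529637016109 yaw 0.1069038560191274 z at origin 0.06995245500025768 1.0
head px 342.5 219.0 331 354 207 231
stud deck [-0.1  1.8 11.5] [0.57218945 0.19389084 0.07854177]
depth head in deck [ 0.9  2.7 15.1]
```

jog_arm([
  [[-33,1,0,0,0,0.06,85],[-33,1,0,0,0,0.06,85],[-33,1,0,0,0,0.06,85],[-33,1,0,0,0,0.06,85],[-33,1,0,0,0,0.06,85],[-33,1,0,0,0,0.06,85],[-33,1,0,0,0,0.06,85],[-33,1,0,0,0,0.06,85],[-33,1,0,0,0,0.06,85],[-33,1,0,0,0,0.06,85]],
])

```text
time_s: 3.15
eef_pos: [0.5096, -0.119, 0.2796]
eef_rot: [-0.0, 0.859, 0.512, -0.0]
wrist_force: [-0.8, -0.2, -0.2]
opening: 0.998
grasp_force: 0.0
```

```bash
python3 - <<'E'
from h import *
c=cam('wrist','w2')
E
```

```text
(no output)
```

View pics/w2.png

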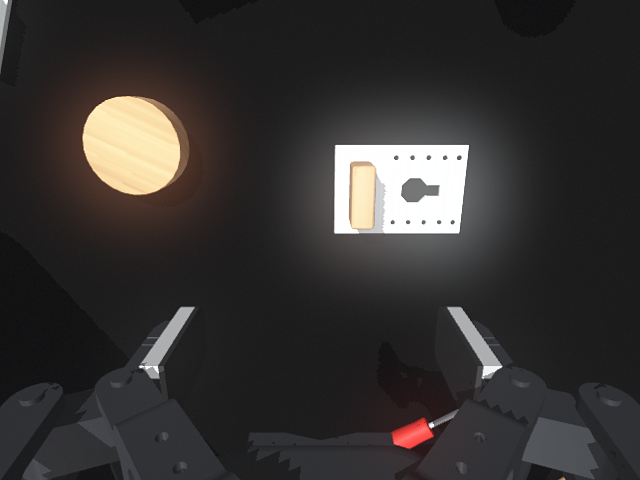

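The wrist view shows the plate, with corners at about (335,145), (469,146), (460,233) and (335,233), and the handle at about (362,195), keyhole to its right.

```bash
cat >> h.py <<'E'
def togo(X,Mt):
    p,M,o=tcp(); print('shift mm',(M.T@(X-p)*1000).round(1),'turn',R.from_matrix(M.T@Mt).as_rotvec().round(4),'| force',o['wrist_force'].round(2),'torque',np.round(o['torque'],2))
E
python3 - <<'E'
from h import *
W=load('w2'); g=(W['frame'].max(-1)>110).astype(np.uint8); b=np.zeros_like(g); b[135:245,325:480]=g[135:245,325:480]
cn=max(cv2.findContours(b,0,1)[0],key=cv2.contourArea);q=cv2.approxPolyDP(cn,6,True)[:,0].astype(float);print(q.tolist())
q=q if len(q)==4 else np.array([[335,145],[469,146],[460,233],[335,233.]])
CT=np.array([[50,45,6],[50,-45,6],[-80,-45,6],[-80,45,6]])/1000
m=lambda pr,q:np.concatenate([q[np.argmin(np.linalg.norm(q-x,axis=1))]-x for x in pr])
def ft(p): Q=R.from_euler('z',p[2]).as_matrix(); return m(proj(W,CT@Q.T+[p[0],p[1],0]),q)
r=least_squares(ft,[.591,-.167,-.5]);print(r.x.round(4),r.fun.round(1))
x,y,a=r.x; np.save('tmpl.npy',r.x)
X=R.from_euler('z',a).as_matrix()@[-.055,0,.028]+[x,y,0]
yv=np.array([np.cos(a),np.sin(a),0]);zv=np.array([0,0,-1.]);Mt=np.c_[np.cross(yv,zv),yv,zv]
print(X);togo(X,Mt)
E
```

```text
[[335.0, 145.0], [335.0, 233.0], [459.0, 232.0], [468.0, 145.0]]
[ 0.5901 -0.1661 -0.4896] [-0.4  0.6 -0.2 -0.5  0.6 -0.1  0.1 -0.1]
[ 0.54151144 -0.14023975  0.028     ]
shift mm [  1.6  37.8 251.6] turn [-0.0005  0.0032 -0.0113] | force [ 0.95 -3.56  0.36] torque [-0.15 -0.06 -0.02]
```

jog_arm([
  [[0,10,5,0,0,-0.006,60],[1,10,15,0,0,-0.005,60],[1,10,25,0,0,0,60],[0,8,25,0,0,0,60],[0,0,30,0,0,0,60],[0,0,30,0,0,0,60],[0,0,30,0,0,0,60],[0,0,25,0,0,0,60],[0,0,15,0,0,0,60],[0,0,10,0,0,0,60]],
])

```text
time_s: 4.2
eef_pos: [0.5445, -0.1331, 0.0683]
eef_rot: [-0.001, 0.855, 0.518, -0.0]
wrist_force: [-0.4, -0.4, -0.1]
opening: 0.704
grasp_force: 0.0
```

```bash
python3 - <<'E'
from h import *
c=cam('wrist','w3')
a=-.4896;yv=np.array([np.cos(a),np.sin(a),0]);zv=np.array([0,0,-1.]);Mt=np.c_[np.cross(yv,zv),yv,zv]
togo(np.array([.5415,-.1402,.030]),Mt)
E
```

```text
shift mm [-7.5  1.3 37.5] turn [-0.003  -0.      0.0069] | force [-1.56 -0.93 -0.68] torque [-0.04  0.04 -0.03]
```

View pics/w3.png

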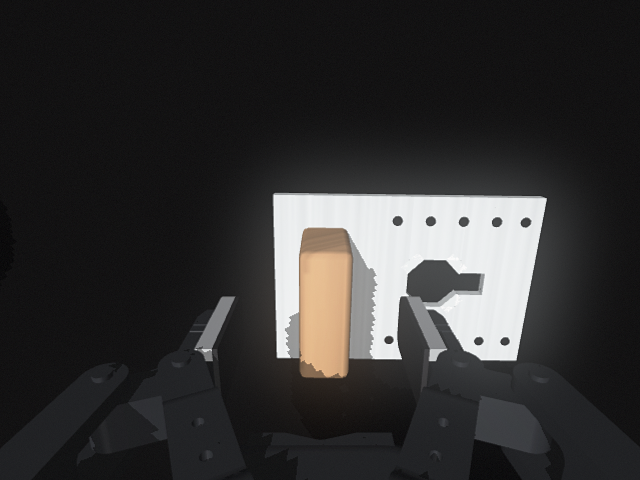

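The fingers straddle the handle (columns 300–350), and the plate corners are at (273,194), (547,197), (518,361) and (277,358). I'll refit from this close view.

```bash
python3 - <<'E'
from h import *
W=load('w3')
q=np.array([[273,193],[547,197],[518,361],[277,358.]])
CT=np.array([[50,45,6],[50,-45,6],[-80,-45,6],[-80,45,6]])/1000
m=lambda pr,q:np.concatenate([q[np.argmin(np.linalg.norm(q-x,axis=1))]-x for x in pr])
def ft(p): Q=R.from_euler('z',p[2]).as_matrix(); return m(proj(W,CT@Q.T+[p[0],p[1],0]),q)
r=least_squares(ft,[.5901,-.1661,-.49]);print(r.x.round(4),r.fun.round(1))
x,y,a=r.x
X=R.from_euler('z',a).as_matrix()@[-.055,0,.030]+[x,y,0]
yv=np.array([np.cos(a),np.sin(a),0]);zv=np.array([0,0,-1.]);Mt=np.c_[np.cross(yv,zv),yv,zv]
print(X);togo(X,Mt)
E
```

```text
[ 0.5904 -0.1662 -0.4932] [-0.4 -0.3  1.   1.1 -0.3  0.8 -0.2 -1.1]
[ 0.54200016 -0.14019351  0.03      ]
shift mm [-7.3  1.7 37.5] turn [-0.003  -0.      0.0105] | force [-1.56 -0.93 -0.68] torque [-0.04  0.04 -0.03]
```

jog_arm([
  [[-3,1,8,0,0,0.005,60],[-3,1,8,0,0,0.004,60],[-1,0,8,0,0,0,60],[0,0,6,0,0,0,60],[0,0,4,0,0,0,60],[0,0,2,0,0,0,60],[0,0,0,0,0,0,60],[0,0,0,0,0,0,60],[0,0,0,0,0,0,60],[0,0,0,0,0,0,60]],
])

```text
time_s: 5.25
eef_pos: [0.5434, -0.1411, 0.0343]
eef_rot: [0.0, 0.858, 0.513, 0.0]
wrist_force: [-0.2, -0.4, 0.3]
opening: 0.698
grasp_force: 0.0
```

```bash
python3 - <<'E'
from h import *
a=-.4915;yv=np.array([np.cos(a),np.sin(a),0]);zv=np.array([0,0,-1.]);Mt=np.c_[np.cross(yv,zv),yv,zv]
togo(np.array([.5418,-.1402,.030]),Mt)
E
```

```text
shift mm [ 0.  -1.9  4.3] turn [ 0.0006  0.     -0.0014] | force [-0.16 -0.42  0.32] torque [-0.02 -0.   -0.05]
```

jog_arm([
  [[0,-2,3,0,0,-0.001,60],[0,0,0,0,0,0,60],[0,0,0,0,0,0,0],[0,0,0,0,0,0,0],[0,0,0,0,0,0,0],[0,0,0,0,0,0,0],[0,0,0,0,0,0,0],[0,0,0,0,0,0,0],[0,0,0,0,0,0,0],[0,0,0,0,0,0,0]],
])

```text
time_s: 6.25
eef_pos: [0.5417, -0.1402, 0.0313]
eef_rot: [0.0, 0.858, 0.514, 0.0]
wrist_force: [-0.6, -0.0, 3.5]
opening: 0.25
grasp_force: 59.3
```

jog_arm([
  [[0,0,0,0,0,0,0],[0,0,0,0,0,0,0],[0,0,-2,0,0,0,0],[0,0,-5,0,0,0,0],[0,0,-15,0,0,0,0],[0,0,-25,0,0,0,0],[0,0,-35,0,0,0,0],[0,0,-35,0,0,0,0],[0,0,-25,0,0,0,0],[0,0,-10,0,0,0,0]],
])

```text
time_s: 7.25
eef_pos: [0.5428, -0.1407, 0.187]
eef_rot: [0.002, 0.858, 0.514, 0.001]
wrist_force: [1.0, -0.4, -1.4]
opening: 0.247
grasp_force: 59.2
```

```bash
python3 - <<'E'
from h import *
c=cam('wrist','w4');p,M,o=tcp();print(p,M.round(4),o['wrist_force'],o['torque'],o['opening'])
E
```

```text
[ 0.54292833 -0.14072455  0.18702904] [[ 4.723e-01  8.814e-01  5.100e-03]
 [ 8.815e-01 -4.723e-01 -2.500e-03]
 [ 2.000e-04  5.700e-03 -1.000e+00]] [ 1.18892654  0.31614703 -1.70082608] [ 0.00364612 -0.01422768  0.04870913] 0.24421499334980457
```

View pics/w4.png

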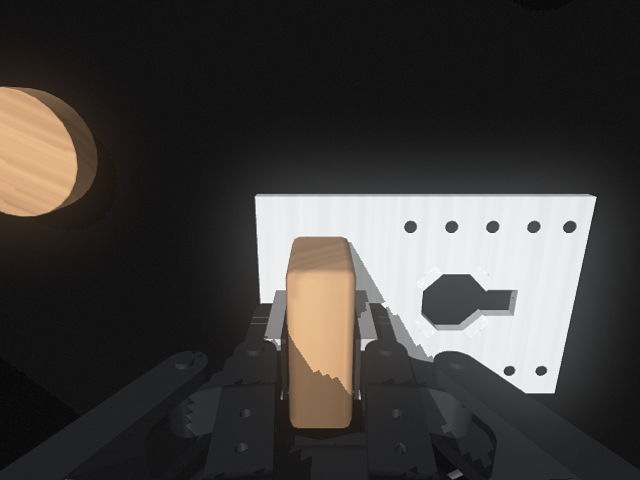

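The handle is firmly held between the pads, and the plate corners show at (255,195), (597,196) and (554,393), with the hole at about (455,300). I'll check the in-hand pose and compute the pre-engage move.

```bash
cat >> h.py <<'E'
def goal(x,y,h,dyaw=0,g=None):
    """TCP goal so that the template origin is at deck (x,y,h) mm"""
    g=np.load('ginv.npy') if g is None else g
    M,t=Tdeck(np.load('deck.npy')); t=t+np.array([0,0,.0012])
    Mt=M@np.array([[0,1,0],[1,0,0],[0,0,-1.]])
    return t+M@(np.array([x,y,h])/1000+g), Mt
def where():
    p,_,o=tcp(); M,t=Tdeck(np.load('deck.npy')); t=t+np.array([0,0,.0012]); g=np.load('ginv.npy')
    _,Mt=goal(0,0,0); T=tcp()[1]; d=R.from_matrix(Mt.T@T).as_rotvec()
    tp=p-T@np.array([[0,1,0],[1,0,0],[0,0,-1.]]).T@g
    print('origin in deck mm',((tp-t)@M*1000).round(2),'rot err(tool)',d.round(4),'force deck axes',(M.T@o['wrist_force']).round(2),'torque',np.round(o['torque'],2),'t',o['time_s'],'grip',o['opening'])
E
python3 - <<'E'
from h import *
np.save('ginv.npy',np.array([-.055,0,.0313]))
W=load('w4'); p,T,o=tcp(); F=T@np.array([[0,1,0],[1,0,0],[0,0,-1.]])  # template axes in world
C=np.array([[-80,45,6],[50,45,6],[50,-45,6]])/1000; q=np.array([[255,194],[597,195],[554,393.]])
def res(v):
    g=np.array([-.055,v[0],v[1]]); A=F@R.from_rotvec([v[2],v[3],v[4]]).as_matrix()
    return np.r_[(proj(W,(C-0)@A.T+p-F@g)-q).ravel(), v[2:]/.01, (np.array(v[:2])-[0,.0313])/.003]
r=least_squares(res,[0,.031,0,0,0]);print('y,z,rot',r.x.round(4),r.fun.round(1)[:6], res([0,.0313,0,0,0])[:6].round(1))
X,Mt=goal(0,2,60);print(X);togo(X,Mt); print('world',X-p)
E
```

```text
Traceback (most recent call last):
TypeError: unsupported operand type(s) for /: 'list' and 'float'
```

```bash
python3 - <<'E'
from h import *
W=load('w4'); p,T,o=tcp(); F=T@np.array([[0,1,0],[1,0,0],[0,0,-1.]])
C=np.array([[-80,45,6],[50,45,6],[50,-45,6]])/1000; q=np.array([[255,194],[597,195],[554,393.]])
def res(v):
    v=np.array(v,float); g=np.array([-.055,v[0],v[1]]); A=F@R.from_rotvec(v[2:]).as_matrix()
    return np.r_[(proj(W,C@A.T+p-F@g)-q).ravel(), v[2:]/.01, (v[:2]-[0,.0313])/.003]
r=least_squares(res,[0,.031,0,0,0]);print('y,z,rot',r.x.round(4),r.fun.round(1)[:6], res([0,.0313,0,0,0])[:6].round(1))
X,Mt=goal(0,2,60);print(X);togo(X,Mt); print('world',X-p)
E
```

```text
y,z,rot [-0.      0.0323 -0.0031  0.0029 -0.0023] [ 2.9  0.7  0.5  0.4  1.4 -1.3] [2.2 1.8 2.5 1.  2.9 0.1]
[0.49363738 0.18621063 0.13588173]
shift mm [ 264.9 -198.1   50.1] turn [-0.3341  0.1051 -0.5857] | force [ 1.19  0.32 -1.7 ] torque [ 0.   -0.01  0.05]
world [-0.04929096  0.32693518 -0.05114731]
```

jog_arm([
  [[10,-8,-1,0,0,0,0],[20,-15,-1,0,0,0,0],[30,-22,0,0,0,0,0],[35,-27,0,0,0,0,0],[38,-28,0,0,0,0,0],[38,-28,0,0,0,0,0],[35,-27,0,0,0,0,0],[30,-22,0,0,0,0,0],[20,-15,0,0,0,0,0],[9,-6,0,0,0,0,0]],
])

```text
time_s: 8.3
eef_pos: [0.4893, 0.1897, 0.1827]
eef_rot: [-0.001, 0.857, 0.515, -0.002]
wrist_force: [0.4, -0.5, -2.5]
opening: 0.244
grasp_force: 59.1
```

jog_arm([
  [[0,0,0,-0.0167,0.0053,-0.0293,0],[0,0,0,-0.0334,0.0105,-0.0586,0],[0,0,0,-0.0334,0.0105,-0.0586,0],[0,0,0,-0.0334,0.0105,-0.0586,0],[0,0,0,-0.0501,0.0158,-0.0879,0],[0,0,0,-0.0501,0.0158,-0.0879,0],[0,0,0,-0.0501,0.0158,-0.0879,0],[0,0,0,-0.0334,0.0105,-0.0586,0],[0,0,0,-0.0167,0.0053,-0.0293,0],[0,0,0,-0.0167,0.0053,-0.0293,0]],
])

```text
time_s: 9.3
eef_pos: [0.4913, 0.1855, 0.1839]
eef_rot: [0.114, 0.661, 0.731, 0.128]
wrist_force: [-0.0, -0.4, -2.8]
opening: 0.246
grasp_force: 59.2
```

```bash
python3 - <<'E'
from h import *
togo(*goal(0,2,30)); where()
E
```

```text
shift mm [  0.3 -13.8  76. ] turn [-0.0057 -0.0018  0.0005] | force [-0.03 -0.41 -2.8 ] torque [-0.04  0.41 -0.02]
origin in deck mm [ 14.07   1.61 105.63] rot err(tool) [ 0.0057  0.0018 -0.0005] force deck axes [-1.02 -0.41 -2.6 ] torque [-0.04  0.41 -0.02] t 9.3 grip 0.2457312608430283
```

jog_arm([
  [[0,-1,4,-0.002,0,0,0],[0,-3,8,-0.002,0,0,0],[0,-3,12,-0.001,-0.001,0,0],[0,-3,14,0,0,0,0],[0,-3,14,0,0,0,0],[0,-1,12,0,0,0,0],[0,0,8,0,0,0,0],[0,0,4,0,0,0,0],[0,0,0,0,0,0,0],[0,0,0,0,0,0,0]],
])

```text
time_s: 10.3
eef_pos: [0.5052, 0.1886, 0.1092]
eef_rot: [0.116, 0.661, 0.73, 0.13]
wrist_force: [-0.1, 0.3, -2.6]
opening: 0.25
grasp_force: 59.0
```

```bash
python3 - <<'E'
from h import *
where(); c=cam('wrist','w5'); s=cam('scene','s5'); t=cam('top','t5')
f=lambda im,x0,y0,x1,y1:cv2.resize(im[y0:y1,x0:x1],(400,400),interpolation=cv2.INTER_CUBIC)
cv2.imwrite('pics/c5.png',np.hstack([f(c['frame'],360,190,600,430),f(t['frame'],190,205,260,275)]))
E
```

```text
origin in deck mm [ 1.91  3.21 30.9 ] rot err(tool) [-0.0007  0.0021  0.0009] force deck axes [-0.92  0.35 -2.43] torque [-0.02  0.35  0.01] t 10.3 grip 0.2502317470150183
```

View pics/c5.png

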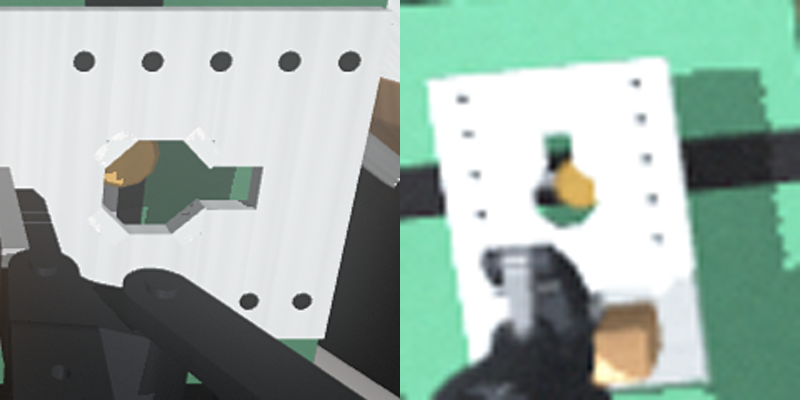

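The left crop shows the brass head under the upper-left part of the hole. The right crop (top camera) shows it under the right side. I'll fit the hole and stud offset numerically from these masks.

```bash
python3 - <<'E'
from h import *
from scipy.optimize import minimize
M,t=Tdeck(np.load('deck.npy')); t=t+[0,0,.0012]
p,T,o=tcp(); F=T@np.array([[0,1,0],[1,0,0],[0,0,-1.]]); org=p-F@np.load('ginv.npy')
a=np.radians(22.5+45*np.arange(8)); r=.013/np.cos(np.pi/8)
b=np.linspace(0,2*np.pi,40)
S=8
def poly(c,P):
    m=np.zeros((480*1,640*1),np.uint8); cv2.fillPoly(m,[np.round(proj(c,P)*2**4).astype(np.int32)],1,shift=4); return m
def up(c):
    d=dict(c); return d
for nm,box in(('w5',(400,255,540,345)),('t5',(205,220,245,250))):
    c=load(nm); hsv=cv2.cvtColor(c['frame'],cv2.COLOR_BGR2HSV).astype(int)
    k=(hsv[...,0]>10)&(hsv[...,0]<32)&(hsv[...,1]>70)&(hsv[...,2]>70)
    x0,y0,x1,y1=box; mk=np.zeros((480,640),bool); mk[y0:y1,x0:x1]=k[y0:y1,x0:x1]
    n,l,st,_=cv2.connectedComponentsWithStats(mk.astype(np.uint8)); i=1+np.argmax(st[1:,4]); mk=l==i
    print(nm,'brass',st[i].tolist())
    def sc(v):
        xs,ys,hx,hy=np.array(v)/1000
        hd=[M@np.r_[xs+rr*0,ys,0]+t for rr in [0]][0]
        vis=poly(c,np.c_[.0105*np.cos(b),.0105*np.sin(b),0*b+.0105]@M.T+hd)|poly(c,np.c_[.0085*np.cos(b),.0085*np.sin(b),0*b+.0135]@M.T+hd)
        for z in(0,.006):
            h=poly(c,np.c_[r*np.cos(a)+hx,r*np.sin(a)+hy,0*a+z]@F.T+org)|poly(c,np.array([[0,-.006,z],[.026,-.006,z],[.026,.006,z],[0,.006,z]])@F.T+F@[hx,hy,0]+org)
            vis=vis&h
        vis=vis>0; return (vis&mk).sum()/max(1,(vis|mk).sum())
    g=[(sc((x,y,0,0)),x,y) for x in np.arange(-5,6,.5) for y in np.arange(-5,9,.5)]
    print(sorted(g)[-6:])
E
```

```text
w5 brass [422, 275, 33, 27, 579]
[(np.float64(0.8172757475083057), np.float64(-1.0), np.float64(0.5)), (np.float64(0.8287112561174551), np.float64(-0.5), np.float64(0.5)), (np.float64(0.8303425774877651), np.float64(0.0), np.float64(1.0)), (np.float64(0.8316151202749141), np.float64(-0.5), np.float64(1.5)), (np.float64(0.8338926174496645), np.float64(0.0), np.float64(1.5)), (np.float64(0.8513513513513513), np.float64(-0.5), np.float64(1.0))]
t5 brass [217, 233, 7, 8, 45]
[(np.float64(0.7258064516129032), np.float64(2.5), np.float64(1.5)), (np.float64(0.7368421052631579), np.float64(2.5), np.float64(-1.0)), (np.float64(0.7368421052631579), np.float64(2.5), np.float64(-0.5)), (np.float64(0.7377049180327869), np.float64(1.0), np.float64(0.0)), (np.float64(0.7413793103448276), np.float64(2.5), np.float64(0.5)), (np.float64(0.7543859649122807), np.float64(2.5), np.float64(0.0))]
```

jog_arm([
  [[-0.7,-0.6,2,0,-0.001,0,0],[-0.5,-0.6,2,0,-0.001,-0.001,0],[-0.5,-0.2,2,0,0,0,0],[0,0,2,0,0,0,0],[0,0,2,0,0,0,0],[0,0,2,0,0,0,0],[0,0,1,0,0,0,0],[0,0,0,0,0,0,0],[0,0,0,0,0,0,0],[0,0,0,0,0,0,0]],
])

```text
time_s: 11.45
eef_pos: [0.5083, 0.1872, 0.0962]
eef_rot: [0.117, 0.66, 0.73, 0.129]
wrist_force: [-0.3, -1.0, -2.2]
opening: 0.246
grasp_force: 59.1
```

```bash
python3 -c "
from h import *
where()"
```

```text
origin in deck mm [ 0.15  1.48 17.72] rot err(tool) [-0.0003  0.0001 -0.0001] force deck axes [-1.15 -0.97 -1.95] torque [-0.02  0.38  0.  ] t 11.45 grip 0.24645228759949656
```

Rotation is exact and the offset is good. Next, feel downwards gently in 0.5–1 mm rows.

jog_arm([
  [[0,0.2,1,0,0,0,0],[0,0,1,0,0,0,0],[0,0,1,0,0,0,0],[0,0,0.5,0,0,0,0],[0,0,0.5,0,0,0,0],[0,0,0.5,0,0,0,0],[0,0,0.5,0,0,0,0],[0,0,0.5,0,0,0,0],[0,0,0,0,0,0,0],[0,0,0,0,0,0,0]],
])

```text
time_s: 12.45
eef_pos: [0.5103, 0.1874, 0.091]
eef_rot: [0.117, 0.66, 0.73, 0.129]
wrist_force: [0.0, -0.1, -3.1]
opening: 0.251
grasp_force: 59.1
```

```bash
python3 -c "
from h import *
where()"
```

```text
origin in deck mm [ 0.25  1.49 12.13] rot err(tool) [-0.0001  0.0001 -0.0001] force deck axes [-1.07 -0.14 -2.9 ] torque [-0.03  0.41  0.01] t 12.45 grip 0.25081426768850756
```

jog_arm([
  [[0,0,0.5,0,0,0,0],[0,0,0.5,0,0,0,0],[0,0,0.5,0,0,0,0],[0,0,0.5,0,0,0,0],[0,0,0.5,0,0,0,0],[0,0,0.5,0,0,0,0],[0,0,0,0,0,0,0],[0,0,0,0,0,0,0],[0,0,0,0,0,0,0],[0,0,0,0,0,0,0]],
])

```text
time_s: 13.45
eef_pos: [0.5113, 0.1875, 0.0882]
eef_rot: [0.117, 0.66, 0.73, 0.129]
wrist_force: [-0.4, -0.2, -3.5]
opening: 0.244
grasp_force: 59.1
```

```bash
python3 -c "
from h import *
where()"
```

```text
origin in deck mm [0.24 1.49 9.16] rot err(tool) [-0.0001  0.0001 -0.0002] force deck axes [-1.6  -0.12 -3.1 ] torque [-0.05  0.36  0.02] t 13.45 grip 0.24418839574959966
```

jog_arm([
  [[0,0,0.5,0,0,0,0],[0,0,0.5,0,0,0,0],[0,0,0.5,0,0,0,0],[0,0,0.5,0,0,0,0],[0,0,0.5,0,0,0,0],[0,0,0.5,0,0,0,0],[0,0,0.5,0,0,0,0],[0,0,0.5,0,0,0,0],[0,0,0,0,0,0,0],[0,0,0,0,0,0,0]],
])

```text
time_s: 14.45
eef_pos: [0.5126, 0.1876, 0.0844]
eef_rot: [0.117, 0.66, 0.73, 0.129]
wrist_force: [-0.3, -0.5, -2.6]
opening: 0.247
grasp_force: 59.1
```

```bash
python3 -c "
from h import *
where()"
```

```text
origin in deck mm [0.25 1.47 5.14] rot err(tool) [-0.0001  0.0001 -0.0001] force deck axes [-1.24 -0.47 -2.3 ] torque [-0.02  0.38  0.03] t 14.45 grip 0.2466831982703766
```

jog_arm([
  [[0,0,0.5,0,0,0,0],[0,0,0.5,0,0,0,0],[0,0,0.5,0,0,0,0],[0,0,0.5,0,0,0,0],[0,0,0.5,0,0,0,0],[0,0,0.5,0,0,0,0],[0,0,0,0,0,0,0],[0,0,0,0,0,0,0],[0,0,0,0,0,0,0],[0,0,0,0,0,0,0]],
])

```text
time_s: 15.45
eef_pos: [0.5137, 0.1877, 0.0816]
eef_rot: [0.117, 0.66, 0.73, 0.129]
wrist_force: [-0.3, -0.2, -3.0]
opening: 0.249
grasp_force: 59.1
```

```bash
python3 -c "
from h import *
where()"
```

```text
origin in deck mm [0.26 1.49 2.16] rot err(tool) [-0.0001  0.0001 -0.0001] force deck axes [-1.31 -0.21 -2.76] torque [-0.04  0.38  0.02] t 15.45 grip 0.2490289463822131
```

jog_arm([
  [[0,0,0.4,0,0,0,0],[0,0,0.4,0,0,0,0],[0,0,0.3,0,0,0,0],[0,0,0.3,0,0,0,0],[0,0,0,0,0,0,0],[0,0,0,0,0,0,0],[0,0,0,0,0,0,0],[0,0,0,0,0,0,0],[0,0,0,0,0,0,0],[0,0,0,0,0,0,0]],
])

```text
time_s: 16.45
eef_pos: [0.5141, 0.1878, 0.0804]
eef_rot: [0.117, 0.66, 0.73, 0.129]
wrist_force: [-4.1, -1.6, 3.3]
opening: 0.248
grasp_force: 59.9
```

```bash
python3 -c "
from h import *
where()"
```

```text
origin in deck mm [0.2  1.51 0.83] rot err(tool) [-0.      0.     -0.0002] force deck axes [-2.88 -1.23  4.57] torque [-0.13  0.54 -0.04] t 16.45 grip 0.24780265256681755
```

Contact with the deck at about 7 N, flat. Back off 0.3 mm and slide down the slope.

jog_arm([
  [[0,0,-0.3,0,0,0,0],[0,-0.5,0,0,0,0,0],[0,-1,0,0,0,0,0],[0,-1,0,0,0,0,0],[0,-1,0,0,0,0,0],[0,-1,0,0,0,0,0],[0,-1,0,0,0,0,0],[0,-0.5,0,0,0,0,0],[0,0,0,0,0,0,0],[0,0,0,0,0,0,0]],
])

```text
time_s: 17.45
eef_pos: [0.5085, 0.1872, 0.0786]
eef_rot: [0.117, 0.661, 0.73, 0.129]
wrist_force: [-0.0, 0.5, -2.6]
opening: 0.249
grasp_force: 59.1
```

```bash
python3 -c "
from h import *
where()"
```

```text
origin in deck mm [-5.69  1.47  1.06] rot err(tool) [-0.0002  0.0001 -0.    ] force deck axes [-0.9   0.52 -2.48] torque [-0.    0.4   0.06] t 17.45 grip 0.24896707342447627
```

jog_arm([
  [[0,-1,0,0,0,0,0],[0,-1,0,0,0,0,0],[0,-1,0,0,0,0,0],[0,-1,0,0,0,0,0],[0,-1,0,0,0,0,0],[0,-1,0,0,0,0,0],[0,-1,0,0,0,0,0],[0,-1,0,0,0,0,0],[0,0,0,0,0,0,0],[0,0,0,0,0,0,0]],
])

```text
time_s: 18.45
eef_pos: [0.501, 0.1864, 0.0758]
eef_rot: [0.117, 0.66, 0.73, 0.129]
wrist_force: [1.7, -0.8, -2.2]
opening: 0.248
grasp_force: 59.1
```

```bash
python3 -c "
from h import *
where()"
```

```text
origin in deck mm [-13.74   1.47   1.05] rot err(tool) [-0.0002  0.0001 -0.0001] force deck axes [ 0.76 -0.93 -2.66] torque [-0.04  0.38 -0.03] t 18.45 grip 0.24789961813432432
```

jog_arm([
  [[0,-1,0,0,0,0,0],[0,-1,0,0,0,0,0],[0,-1,0,0,0,0,0],[0,-1,0,0,0,0,0],[0,-1,0,0,0,0,0],[0,-0.5,0,0,0,0,0],[0,-0.5,0,0,0,0,0],[0,0,0,0,0,0,0],[0,0,0,0,0,0,0],[0,0,0,0,0,0,0]],
])

```text
time_s: 19.45
eef_pos: [0.4954, 0.1859, 0.0738]
eef_rot: [0.117, 0.66, 0.73, 0.129]
wrist_force: [0.4, -0.4, -2.9]
opening: 0.249
grasp_force: 59.1
```

```bash
python3 -c "
from h import *
where()"
```

```text
origin in deck mm [-19.65   1.49   1.07] rot err(tool) [-0.0003  0.0001 -0.0002] force deck axes [-0.69 -0.47 -2.79] torque [-0.06  0.33  0.01] t 19.45 grip 0.2491906076864538
```

jog_arm([
  [[0,-0.4,0,0,0,0,0],[0,-0.4,0,0,0,0,0],[0,-0.3,0,0,0,0,0],[0,-0.3,0,0,0,0,0],[0,0,0,0,0,0,0],[0,0,0,0,0,0,0],[0,0,0,0,0,0,0],[0,0,0,0,0,0,0],[0,0,0,0,0,0,0],[0,0,0,0,0,0,0]],
])

```text
time_s: 20.45
eef_pos: [0.494, 0.1857, 0.0732]
eef_rot: [0.117, 0.66, 0.73, 0.129]
wrist_force: [0.2, -0.2, -3.6]
opening: 0.246
grasp_force: 59.1
```

```bash
python3 -c "
from h import *
where()"
```

```text
origin in deck mm [-21.19   1.48   1.03] rot err(tool) [-0.0001  0.0001 -0.0001] force deck axes [-1.12 -0.26 -3.43] torque [-0.06  0.43 -0.07] t 20.45 grip 0.245826620957124
```

jog_arm([
  [[0,-0.3,0,0,0,0,0],[0,-0.3,0,0,0,0,0],[0,-0.2,0,0,0,0,0],[0,0,0,0,0,0,0],[0,0,0,0,0,0,0],[0,0,0,0,0,0,0],[0,0,0,0,0,0,0],[0,0,0,0,0,0,0],[0,0,0,0,0,0,0],[0,0,0,0,0,0,0]],
])

```text
time_s: 21.45
eef_pos: [0.4936, 0.1857, 0.0732]
eef_rot: [0.117, 0.66, 0.73, 0.129]
wrist_force: [3.4, -0.2, -3.4]
opening: 0.244
grasp_force: 59.0
```

```bash
python3 -c "
from h import *
where()"
```

```text
origin in deck mm [-21.6    1.49   1.17] rot err(tool) [-0.0008  0.0001 -0.0001] force deck axes [ 1.98 -0.54 -4.35] torque [-0.05 -0.07  0.02] t 21.45 grip 0.24360446397820773
```

The stud has stopped it at about 3 N. Confirm with 0.3 mm more, settle 0.3 mm onto the deck, and read again.

jog_arm([
  [[0,-0.3,0,0,0,0,0],[0,0,0,0,0,0,0],[0,0,0.2,0,0,0,0],[0,0,0.1,0,0,0,0],[0,0,0,0,0,0,0],[0,0,0,0,0,0,0],[0,0,0,0,0,0,0],[0,0,0,0,0,0,0],[0,0,0,0,0,0,0],[0,0,0,0,0,0,0]],
])

```text
time_s: 22.45
eef_pos: [0.4935, 0.1857, 0.0729]
eef_rot: [0.117, 0.66, 0.73, 0.13]
wrist_force: [5.4, -0.1, 0.4]
opening: 0.248
grasp_force: 59.4
```

```bash
python3 -c "
from h import *
where()"
```

```text
origin in deck mm [-21.73   1.48   0.94] rot err(tool) [-0.001   0.0001 -0.0001] force deck axes [ 5.15 -0.59 -1.43] torque [ 0.07 -0.64  0.02] t 22.45 grip 0.24803757110397448
```

jog_arm([
  [[0,0.1,0,0,0,0,24],[0,0,0,0,0,0,28],[0,0,0,0,0,0,32],[0,0,0,0,0,0,40],[0,0,0,0,0,0,50],[0,0,0,0,0,0,55],[0,0,0,0,0,0,55],[0,0,0,0,0,0,55],[0,0,0,0,0,0,55],[0,0,0,0,0,0,55]],
])

```text
time_s: 23.45
eef_pos: [0.4932, 0.1856, 0.0726]
eef_rot: [0.117, 0.66, 0.73, 0.129]
wrist_force: [0.2, 0.7, 0.6]
opening: 0.646
grasp_force: 0.0
```

jog_arm([
  [[0,0,-3,0,0,0,55],[0,0,-6,0,0,0,55],[0,0,-10,0,0,0,55],[0,0,-15,0,0,0,55],[0,0,-20,0,0,0,55],[0,0,-25,0,0,0,55],[0,0,-25,0,0,0,55],[0,0,-20,0,0,0,55],[0,0,-10,0,0,0,55],[0,0,0,0,0,0,55]],
])

```text
time_s: 24.45
eef_pos: [0.4481, 0.1812, 0.2005]
eef_rot: [0.118, 0.66, 0.73, 0.131]
wrist_force: [-0.6, 0.6, 0.4]
opening: 0.646
grasp_force: 0.0
```

```bash
python3 - <<'E'
from h import *
where(); cam('wrist','w6')
E
```

```text
origin in deck mm [-20.76   1.63 136.63] rot err(tool) [-0.004   0.0003 -0.0002] force deck axes [-0.32  0.62  0.56] torque [0.01 0.15 0.01] t 24.45 grip 0.6462578956512255
```

View pics/w6.png

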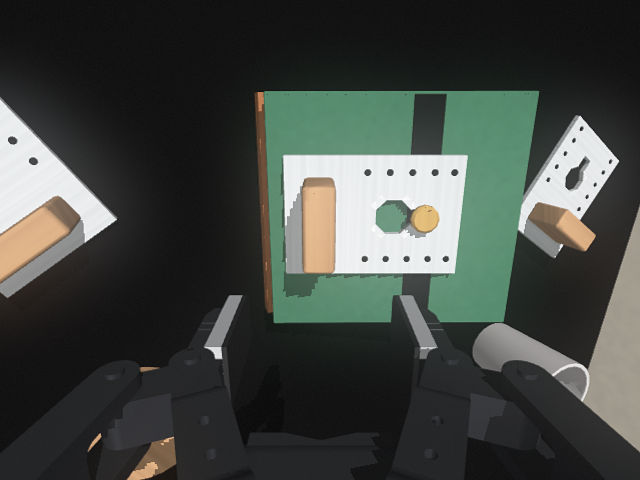

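The plate lies flat and square on the deck (corners at (284,155), (467,155), (455,273), (286,273)). The stud head at (425,219) sits at the slot end, and the gripper is clear. Handing in.

```bash
python3 -c "
from bench import ctrl
print(ctrl.hand_in())"
```

```text
the job is handed in; nothing more can be done
None
```

The template is flat and square on the deck, slid down until the stud stopped it at the slot's end, and released; contact readings stayed under about 10 N, no other object was touched, and the job was handed in at about 24.5 s.

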